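Prop the sample-glass easel and hold it upright

ROBOT

A 7-joint arm with a two-finger parallel gripper is mounted at the origin on the work surface. World frame = base frame: x ahead of the robot, y to its left, z up, the work surface at z = 0. Lengths are in m, angles in degrees, forces in N, time in s.
With the tool pointing down it reaches from about 0.425 to 1.025 m from the base axis. Payload 9.4 kg.
Tool frame: the origin (TCP) lies midway between the tips of the shut fingers; the grasp point (between the pads) lies pinch_z behind it (pinch_z is the distance from the TCP to the grasp point, in m); z points along the fingers, y is the line along which they close (so a half turn about z gives the same grasp; the last joint's range is limited). The gripper opens to 85 mm and grips with 20 to 120 N. Pads are 22 mm wide; open, the fingers measure 114 mm over their backs; the gripper's body (76 mm by 85 mm) begins 54 mm behind the grasp point. The pads swing forward as they close: fully open they stand 13 mm farther back than shut.
Start: joints at [68.944, 34.337, -0.143, 91.639, 0.103, 54.024, -4.572], TCP at [0.208, -0.695, 0.231] pointing down, gripper open.
Joint ranges: [-147.43, 147.43], [-19.82, 112.94], [-74.19, 73.91], [6.32, 146.72], [-59.91, 239.91], [6.04, 106.73], [-150.56, 150.56]. Speed limits (degrees/s): [127.2, 127.2, 172.46, 172.46, 180, 180, 180].

INTERFACE

Orientations are given as a 3x3 rotation matrix whose columns are the frame's x, y, z axes.
In Python, from cell import movep, line_to, move_joints, open_gripper, grab, pause, inverse_kinematics, state, snapshot, camera_model, Unreachable, hand_in, pinch_z gives the robot as it stands. Calls block until the motion is done:
- movep(position, orientation): joint-space move of the TCP to a pose.
- line_to(position, speed=0.15, ori=None, max_force=None): straight line of the TCP; ori=None keeps the orientation; speed is the mean speed in m/s. With max_force (N) it stops when the force on the tool has changed by that much, and returns True; else False.
- move_joints(angles): joint-space move.
- open_gripper() and grab(): open the fingers fully, or close them until they stop; the grip force is fixed at half the most.
- pause(seconds).
- inverse_kinematics(position, orientation): joint angles nearest the present ones, or None.
- state(): the state.
- snapshot(name): name is "scene" or "top" or "wrist"; returns the picture (480x640x3 uint8, red, green, blue); there is no depth.
- camera_model(name): a dict with "intrinsics" (3x3 intrinsics, pixels), "cam_to_world" (4x4, takes a point from camera to world coordinates); the wrist camera has in their place "T_tool_cam" (4x4, takes a point from camera to tool coordinates, whose origin is the TCP and whose axes are the flange's). Camera axes: x right, y down, z forward; pixel columns grow to the right and rows downward; lengths in m; the calibration is good to about 2 mm. A picture is of the moment at which its call begins: read the wrist's pose just before it. camera_model takes no time and is no camera call.
A pose or a line that the arm cannot do raises Unreachable and nothing moves.
- hand_in(): hands the job in; it is judged then, once.
The state is a dict: "time": time; "qpos": joint angles; "qvel": joint speeds; "joint_efforts": joint torques, N m; "eef_pos": TCP position; "tcp_rot": TCP orientation; "ft_force": force on the tool from outside, world axes, zero at the start; "moment": the same for the moment, N m; "gripper_width": finger opening in m; "grip_force": force on a finger pad.
Only numpy, scipy, OpenCV 4.12 (cv2) and the standard library are available. Lean on these libraries where they do the work, as an engineer would, in place of code of your own. Each camera call takes 0.05 s, during which the arm holds its last target. There are 200 camera calls.

TASK

Seat the orange foot pad flat and square in the pocket of the easel's board and let go of it, then flip the easel's red prop leg over and fully down behind the frame so that its foot bar is above the pad. Then bring the glass frame upright and finish while still holding it upright with the gripper, the prop's foot bar hanging just clear of the pad; leave everything else on the bench where it is.

Things in the scene. Friction and masses are not known exactly. Their poses are not given: they have to be found in the camera images.
- pad_c (a point): centre of the loose orange plastic foot pad, a block 60 mm (its x) x 44 mm (its y) x 26 mm high, about 90 g, lying flat on the table to the right of the easel. Either way round fits the pocket
- pocket (a point): centre of the floor of the rectangular pocket, 64 mm (x) x 48 mm (y) and 10 mm deep, in the easel's fixed plywood board (290 x 210 mm, top 18 mm above the table; dark steel pocket floor 8 mm above the table). A seated pad stands 16 mm proud of the board. Axes: z up; x points from the frame's foot towards the pocket, roughly away from the robot, and is the direction in which the frame tips back; the board and all its parts share this yaw
- foot_hinge (a point): middle of the frame's foot hinge, 126 mm from the pocket's centre along the pocket's -x and 30 mm above the table; the hinge axis runs along the pocket's y
- tilt (a joint): tilt of the glass frame about its foot hinge, rad: 0 = exactly upright, negative = leaning towards the robot (-x of the pocket). Range -0.244 to 0.17. A spring and its weight pull it to the stop at -0.244, where it starts and returns if let go; at upright it takes about 2 to 3 N at the top to hold it. With pad seated and prop down the foot bar is some 12 mm above the pad when upright, and touches it near 0.09 rad
- panel: the wooden frame with coloured glass, 170 mm wide (y), 20 mm thick (x), 255 mm high; its origin lies on the foot hinge, its z runs up the frame, its x points out of its back, the side with the prop. It weighs about 0.55 kg
- hub (a point): centre of the brass grip block standing on the frame's top rail, 22 x 22 mm, 34 mm high (17 mm above and below this point); in the frame's axes it is at x 0, y -55 mm, z 272 mm from the foot hinge. Meant to be pinched across the frame's width (y) from above
- prop (a joint): angle of the red prop leg, rad: 0 = stowed, pointing up along the frame's back; grows as its tip swings away from the frame, to 2.41 = fully down, sloping backwards to the pad. An over-centre spring pulls it to either end, with about 0.12 N m near the ends, and beyond about 1.0 rad it snaps down by itself and stays
- prop_bar (a point): centre of the black cross bar at the tip of the prop leg (foot bar), 12 mm thick, 40 mm long along y; 155 mm from the leg's pivot. The leg is 8 mm thick and 16 mm wide. Stowed, the bar stands 37 mm higher than the top of the top rail (255 mm up the frame) and 22 mm behind the frame's mid plane, so it can be pushed from the robot's side above the rail
- prop_pivot (a point): pivot of the prop leg: in the frame's axes x 22 mm, y 0, z 137 mm from the foot hinge; its axis runs along y
- slab_blue: pale clear glass slab, 100 x 70 x 22 mm, lying on the black mat on the right; a bystander to be left where it is
- slab_amber: amber glass slab, 90 x 60 x 22 mm, lying on the black mat on the right; a bystander to be left where it is
- hammer: hammer lying on the table on the left; a bystander to be left where it is
- brush: brush lying on the table, left and near the robot; a bystander to be left where it is
- jar: jar, 64 mm wide, 85 mm tall, at the back on the right; a bystander to be left where it is
- chisel: steel chisel blade on a dark wood block, 50 x 50 x 70 mm, at the back on the left; a bystander to be left where it is
- cup: blue mug, 72 mm wide, 80 mm tall, on the left; a bystander to be left where it is
- pad: the same orange pad; this origin is the centre of its underside
Things that resemble listed ones, but are neither listed nor needed, are in the scene too. Of the things that look like the pad, take the one that is farthest to the robot's right at the start.

How it is judged (in metres and radians):
On the way, in this order (a step that is already met when the one before it is completed fails the run):
1. the pad lies flat and square in the pocket, let go (x of pad_c in the frame of pocket between -0.004 and 0.004 m and y of pad_c in the frame of pocket between -0.004 and 0.004 m and z of pad_c in the frame of pocket below 0.0155 m and angle between pad_c's own z axis and vertical below 0.06 rad and angle between the x axis of pad_c and the x axis of pocket, either way round below 0.12 rad and contact force between the fingers and pad below 0.2 N), for 0.2 s.
2. the prop leg is flipped fully down (value of joint prop above 2.25 rad), for 0.2 s.
At the end, for the whole second after the job is handed in: the pad is still seated (within 4 mm of the pocket's centre, fully down, square within 0.12 rad), the prop leg is fully down (over 2.25 rad), the frame stands still within 0.07 rad (4 degrees) of upright, held by the fingers (over 1 N on the frame), with the prop not resting on the pad (x of pad_c in the frame of pocket between -0.004 and 0.004 m and y of pad_c in the frame of pocket between -0.004 and 0.004 m and z of pad_c in the frame of pocket below 0.0155 m and angle between pad_c's own z axis and vertical below 0.06 rad and angle between the x axis of pad_c and the x axis of pocket, either way round below 0.12 rad and value of joint prop above 2.25 rad and value of joint tilt between -0.07 and 0.07 rad and velocity of joint tilt between -0.1 and 0.1 rad/s and contact force between the fingers and panel above 1 N and contact force between panel and pad below 0.3 N); the arm keeps its last pose, push and grip.
It fails at once if a bystander is pushed more than 30 mm (distance of any of slab_blue, slab_amber, hammer, brush, jar, chisel, cup from where it was at the start of the episode above 0.03 m).
It also fails if it takes over 72 s, if anything falls off the work surface, if the arm or the gripper's body presses on something with over 40 N, if the wrist force passes 120 N, or if a joint passes its speed limit or range.

## Working session

There is one attempt and no reset: what is moved stays moved. The work goes in short steps, each a Python script; the robot and the scene stay as the last script left them, time stands still between calls to the robot, and variables do not carry over. Pictures are saved under pics/ and viewed, at most 10 in all, crops included, and the job is handed in when it is done.

```bash
mkdir -p pics; ls; python3 - <<'E'
from cell import *
import cv2,numpy as np
for n in("scene","top"):
    im=snapshot(n); cv2.imwrite(f"pics/{n}0.png",im[:,:,::-1])
    m=camera_model(n);print(n,np.round(m["intrinsics"],1).tolist(),np.round(m["cam_to_world"],3).tolist())
print(np.round(camera_model("wrist")["T_tool_cam"],4).tolist(),pinch_z)
s=state();print(s["time"],s["eef_pos"],s["tcp_rot"],s["gripper_width"])
E
```

```text
pics
scene [[503.4, 0.0, 327.8], [0.0, 503.4, 240.1], [0.0, 0.0, 1.0]] [[0.746, 0.521, -0.415, 1.066], [0.666, -0.585, 0.462, -0.656], [-0.002, -0.621, -0.784, 1.253], [0.0, 0.0, 0.0, 1.0]]
top [[435.8, 0.0, 325.1], [0.0, 435.8, 242.3], [0.0, 0.0, 1.0]] [[-0.014, -0.984, 0.18, 0.245], [-1.0, 0.01, -0.02, -0.014], [0.018, -0.18, -0.983, 1.53], [0.0, 0.0, 0.0, 1.0]]
[[-0.0, -0.9659, -0.2588, 0.0653], [1.0, -0.0001, 0.0002, -0.0013], [-0.0002, -0.2588, 0.9659, -0.1434], [0.0, 0.0, 0.0, 1.0]] 0.0187
0.1 [ 0.20774135 -0.69416916  0.23051463] [[ 9.58010510e-01  2.86732643e-01 -5.04227120e-04]
 [ 2.86733065e-01 -9.58009629e-01  1.30377831e-03]
 [-1.09218636e-04 -1.39361191e-03 -9.99999023e-01]] 0.0854650265316306
```

View pics/scene0.png

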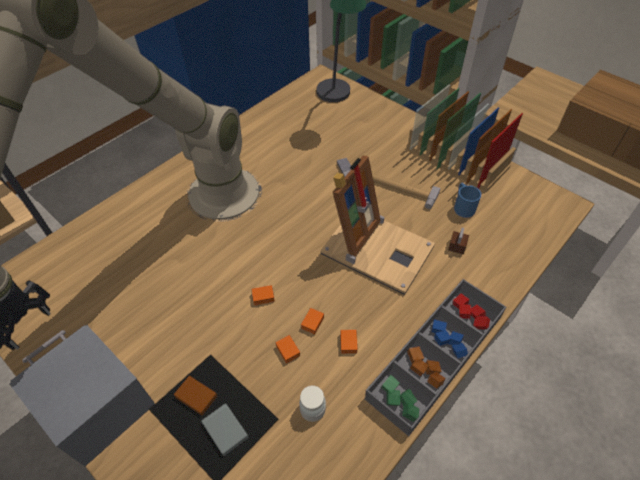

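View pics/top0.png

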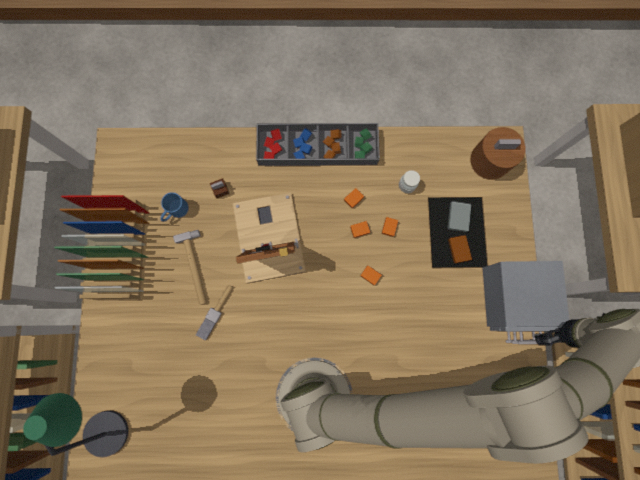

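The top view shows four orange blocks at (354,198), (361,229), (390,227) and (371,275). The one at (390,227) is farthest right, which is -y. In the scene view it is at about (288,349). The pocket is at (265,214) top and (402,257) scene.

```bash
cat > h.py <<'E'
import numpy as np,cv2
from cell import *
def pose(n):
    m=camera_model(n)
    if n!="wrist": return m["intrinsics"],m["cam_to_world"]
    s=state();T=np.eye(4);T[:3,:3]=s["tcp_rot"];T[:3,3]=s["eef_pos"]
    return m["intrinsics"],T@m["T_tool_cam"]
def cast(px,z,P):
    K,T=P;px=np.atleast_2d(np.asarray(px,float))
    d=np.c_[px,np.ones(len(px))]@np.linalg.inv(K).T@T[:3,:3].T
    return T[:3,3]+d*((z-T[2,3])/d[:,2])[:,None]
def proj(p,P):
    K,T=P;q=(np.atleast_2d(p)-T[:3,3])@T[:3,:3]@K.T
    return q[:,:2]/q[:,2:]
def orange(im):
    h=cv2.cvtColor(im,cv2.COLOR_RGB2HSV)
    return cv2.inRange(h,(5,190,170),(17,255,255))
def down(yaw): # tool y axis along yaw(rad)+90, z down
    c,s=np.cos(yaw),np.sin(yaw)
    return np.array([[c,s,0],[s,-c,0],[0,0,-1.]])
def blobs(mask,amin):
    cs,_=cv2.findContours(mask,cv2.RETR_EXTERNAL,cv2.CHAIN_APPROX_NONE)
    return [c for c in cs if cv2.contourArea(c)>amin]
def rect(c,z,P):
    w=cast(c[:,0,:]+0.0,z,P)[:,:2]
    (cx,cy),(a,b),t=cv2.minAreaRect((w*1000).astype(np.float32))
    if a<b:a,b,t=b,a,t+90
    t=(t+90)%180-90
    return cx/1000,cy/1000,a,b,t
E
cat > a.py <<'E'
from h import *
for n in("top","scene"):
    im=cv2.imread(f"pics/{n}0.png")[:,:,::-1].copy();P=pose(n)
    for c in blobs(orange(im),60): print(n,c[:,0].mean(0).round(),np.round(rect(c,.026,P),3))
    g=cv2.cvtColor(im,cv2.COLOR_RGB2HSV)
    m=np.zeros(g.shape[:2],np.uint8)
    b=(250,200,30,35) if n=="top" else (380,240,45,35)
    s=np.s_[b[1]:b[1]+b[3],b[0]:b[0]+b[2]]
    m[s]=(g[s][:,:,2]<110)*255
    for c in blobs(m,40): print("pocket",c[:,0].mean(0).round(),np.round(rect(c,.008,P),3),np.round(rect(c,.018,P),3))
im=cv2.imread("pics/top0.png")
a=cv2.resize(im[185:295,225:315],None,fx=5,fy=5,interpolation=2);b=cv2.resize(im[185:295,335:405],None,fx=5,fy=5,interpolation=2)
cv2.imwrite("pics/c1.png",np.hstack([a,b])[:, :800])
E
python3 a.py
```

```text
top [370. 274.] [ 0.404 -0.201 55.385 40.848 54.681]
top [360. 229.] [  0.568  -0.168  54.584  40.934 -74.327]
top [390. 226.] [  0.577  -0.274  56.199  39.682 -17.015]
top [354. 197.] [  0.684  -0.149  55.734  38.362 -45.095]
pocket [264. 215.] [ 0.627  0.172 59.71  43.281 10.481] [ 0.624  0.171 59.318 42.997 10.481]
scene [287. 347.] [  0.577  -0.275  56.636  40.271 -16.85 ]
scene [349. 339.] [  0.685  -0.149  56.374  40.621 -48.301]
scene [312. 319.] [  0.569  -0.168  56.128  40.595 -74.348]
scene [262. 293.] [ 0.404 -0.201 56.497 39.904 53.069]
pocket [401. 258.] [ 0.62   0.178 60.293 42.221  8.607] [ 0.624  0.171 59.808 41.882  8.607]
```

View pics/c1.png

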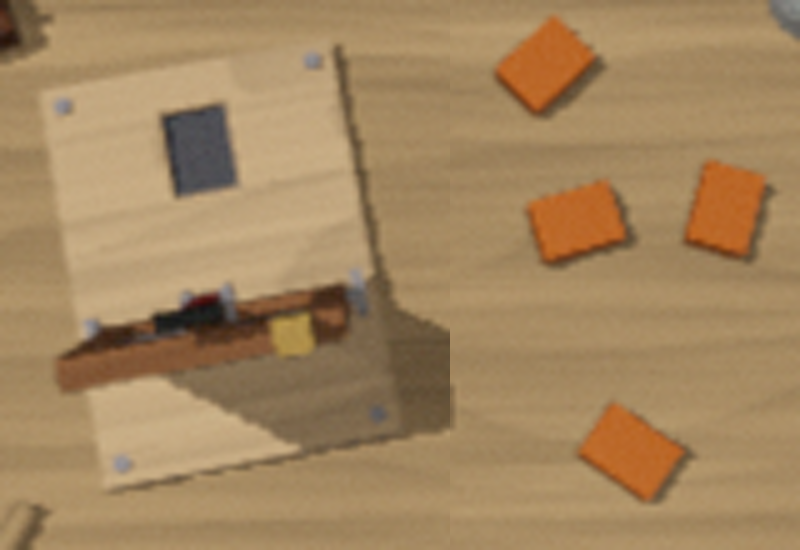

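The crop confirms it: the right-hand block (top 390,227) is at (0.577, -0.274) with yaw -17°. All four blocks are the same size, and this one is farthest right, so it is the pad. I'll move above it for a closer look.

```bash
cat > s1.py <<'E'
from h import *
p=state()["eef_pos"];line_to(p+[0,0,.12],.25)
R=down(np.radians(-17))
movep([.577,-.274,.2],R)
pause(.2);P=pose("wrist");im=snapshot("wrist");cv2.imwrite("pics/w1.png",im[:,:,::-1])
for c in blobs(orange(im),500): print(c[:,0].mean(0),np.round(rect(c,.026,P),4))
s=state();print(s["time"],s["eef_pos"],s["qpos"].round(1))
for yaw in(9.5,189.5):
  for p in((.624,.171,.2),(.44,.09,.32),(.5,.1,.5)):print(yaw,p,inverse_kinematics(p,down(np.radians(yaw))))
E
python3 s1.py
```

```text
[298.8427673  402.79245283] [ 0.4101 -0.203  57.7671 28.6424 54.4079]
[199.82258065 259.34946237] [  0.5695  -0.166   58.0744  42.0457 -73.7804]
[318.63179916 212.56066946] [  0.5779  -0.2726  57.6667  42.1609 -17.0896]
[120.70689655 128.06465517] [  0.6856  -0.1471  57.9465  42.1016 -46.9664]
3.0583 [ 0.57680153 -0.27462768  0.20013112] [ 19.7  30.3   1.  105.3  -0.7  44.4 -86. ]
9.5 (0.624, 0.171, 0.2) [ -16.558136     30.93136239   -5.69302569  103.86227108    4.10620825
   45.40475805 -104.83121273]
9.5 (0.44, 0.09, 0.32) [  -9.30819817    9.33007519  -11.02375478  119.22353797    2.26584711
   51.63741038 -102.09633791]
9.5 (0.5, 0.1, 0.5) [ -9.58587281   7.11757315  -9.37042729  95.82638106   1.1856454
  77.15272532 -99.64902527]
189.5 (0.624, 0.171, 0.2) [ 16.84438817  44.58421339 -63.14604376 101.68989301  44.6841816
  62.94692468  37.53391582]
189.5 (0.44, 0.09, 0.32) [ 31.43594748  17.3098692  -62.44406131 117.27429362  18.56325388
  55.95531234  58.94759285]
189.5 (0.5, 0.1, 0.5) [ 32.23927239  14.30982639 -63.04399164  93.81663614  12.93334187
  79.84618099  67.11338176]
```

View pics/w1.png

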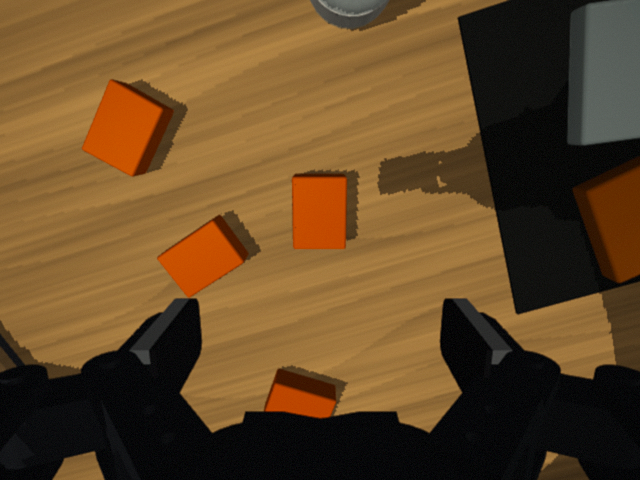

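The wrist view shows the pad centred at (319,212) between the fingers, square to the gripper, with the other blocks clear of the finger path. I'll grasp it and look at the pocket.

```bash
cat > s2.py <<'E'
from h import *
p=np.array([.578,-.273,.011]);R=down(np.radians(-17.05))
line_to([*p[:2],.05],.2,ori=R);line_to(p,.08)
grab();s=state();print(s["gripper_width"],s["grip_force"],s["eef_pos"])
line_to(p+[0,0,.19],.25)
y=np.radians(9.5);u=np.array([np.cos(y),np.sin(y),0])
movep(np.array([.624,.171,.2])-.03*u,down(y))
pause(.2);P=pose("wrist");im=snapshot("wrist");cv2.imwrite("pics/w2.png",im[:,:,::-1])
q=proj([.624,.171,.018],P)[0];print("exp px",q)
for c in blobs(orange(im),500):print("o",cv2.minAreaRect(c),cv2.boundingRect(c))
s=state();print(s["time"],s["eef_pos"],s["gripper_width"])
E
python3 s2.py
```

```text
0.04238007330708514 61.48803949356079 [ 0.5782795  -0.27313854  0.01172782]
exp px [320.13688045 176.81685646]
o ((314.9999694824219, 378.4999694824219), (26.999996185302734, 103.99998474121094), 90.0) (263, 365, 105, 28)
o ((319.5, 271.5), (57.0, 125.0), 90.0) (257, 243, 126, 58)
7.8417 [0.59471987 0.16510497 0.20002988] 0.04262308512208491
```

View pics/w2.png

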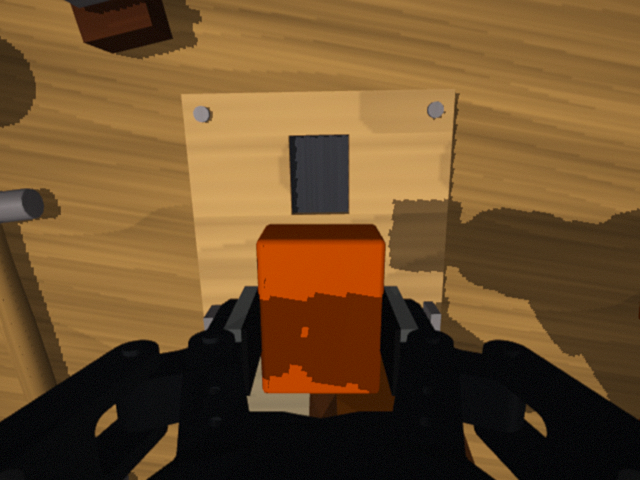

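```bash
cat > s3.py <<'E'
from h import *
P=pose("wrist");s=state();im=cv2.imread("pics/w2.png")[:,:,::-1].copy()
h=cv2.cvtColor(im,cv2.COLOR_RGB2HSV);m=np.zeros(h.shape[:2],np.uint8)
m[115:222,270:375]=((h[115:222,270:375,2]<110)*255)
for c in blobs(m,500):print(cv2.boundingRect(c),np.round(rect(c,.018,P),4),np.round(rect(c,.008,P),4))
g=cv2.cvtColor(im,cv2.COLOR_RGB2GRAY)
print(g[175,280:300],g[175,340:360]);print(g[126:142,320],g[206:222,320]); print(im[175,286:296].tolist())
w=cast([[320,242.5],[320,392.5],[256.5,300],[383.5,300]],.2143,P)
print(((w-s["eef_pos"])@s["tcp_rot"]).round(4)) 
E
python3 s3.py
```

```text
(289, 135, 60, 80) [ 0.625   0.1726 63.3548 47.2538 10.4353] [ 0.624   0.1725 65.3015 48.7058 10.4353]
[151 149 147 149 149 149 150 152 152 138  74  25  24  24  28  36  54  55
  55  52] [ 57  56  59  59  53  55  53  51  74 133 166 169 168 167 166 165 168 168
 167 166]
[165 165 167 167 169 169 173 166 120  61  52  53  59  57  58  57] [ 57  59  59  55  58  58  57  64 110 152 165 161 159 158 157 157]
[[187, 144, 87], [188, 146, 87], [189, 145, 87], [175, 131, 78], [93, 70, 43], [26, 24, 24], [23, 24, 27], [24, 24, 26], [26, 29, 31], [35, 36, 37]]
[[ 0.0292 -0.0014 -0.0143]
 [-0.0289 -0.0014 -0.0143]
 [ 0.0084 -0.0235 -0.0143]
 [ 0.0084  0.0208 -0.0143]]
```

The wrist view shows the pocket (289–349, 135–214) measuring 64x48 mm, at yaw about 10.2°. The pad is held centred (257–383). After the held pad's 1.3 mm camera offset, the pocket comes out at (0.625, 0.1713), which matches the fixed views. I'll insert it.

```bash
cat > s4.py <<'E'
from h import *
R=down(np.radians(10.2));p=np.array([.625,.1713])
line_to([*p,.05],.2,ori=R);pause(.2)
e=state();print(e["eef_pos"])
hit=line_to([*p,.0187],.03,max_force=8)
s=state();print(hit,s["eef_pos"],s["ft_force"]-e["ft_force"],s["moment"]-e["moment"],s["time"])
E
python3 s4.py
```

```text
[0.62553218 0.17149665 0.05139479]
True [0.62470687 0.17124004 0.01973959] [-1.38408803  0.52218408  6.98650443] [-0.05968821  0.06877304 -0.03906235] 9.9
```

```bash
cat > s5.py <<'E'
from h import *
p=np.array([.625,.1713]);y=np.radians(10.2);u=np.array([np.cos(y),np.sin(y),0])
open_gripper();line_to([*p,.06],.1)
line_to(np.array([*p,.2])-.03*u,.25);pause(.2)
P=pose("wrist");im=snapshot("wrist");cv2.imwrite("pics/w3.png",im[:,:,::-1])
for c in blobs(orange(im),500):print(cv2.boundingRect(c),np.round(rect(c,.034,P),4))
s=state();print(s["time"])
v=np.array([-np.sin(y),np.cos(y),0]);H=np.array([*p,.03])-.126*u
R=down(y)
for a,b,z in((-.085,.005,.4),(-.085,.005,.293),(.115,.005,.25),(-.066,-.055,.36),(-.066,-.055,.283),(0,-.055,.29)):
    q=H*[1,1,0]+a*u+b*v+[0,0,z];r=inverse_kinematics(q,R);t=.244
    T=np.array([u*np.cos(t)+[0,0,np.sin(t)],-v,u*np.sin(t)-[0,0,np.cos(t)]]).T
    print(q.round(3),None if r is None else r.round(0),inverse_kinematics(q,T) is not None)
E
python3 s5.py
```

```text
(293, 139, 55, 75) [ 0.6251  0.1727 56.2652 40.965  10.0701]
11.9333
[0.416 0.139 0.4  ] [ -18.    4.   -8.  113.    1.   63. -107.] True
[0.416 0.139 0.293] [ -19.   10.   -8.  123.    2.   47. -108.] True
[0.613 0.174 0.25 ] [ -17.   27.   -6.  102.    4.   51. -104.] True
[0.446 0.083 0.36 ] [-11.   7.  -8. 115.   1.  57. -99.] True
[0.446 0.083 0.283] [ -11.   12.   -8.  122.    2.   46. -100.] True
[0.511 0.095 0.29 ] [ -11.   16.   -7.  114.    3.   50. -100.] True
```

View pics/w3.png

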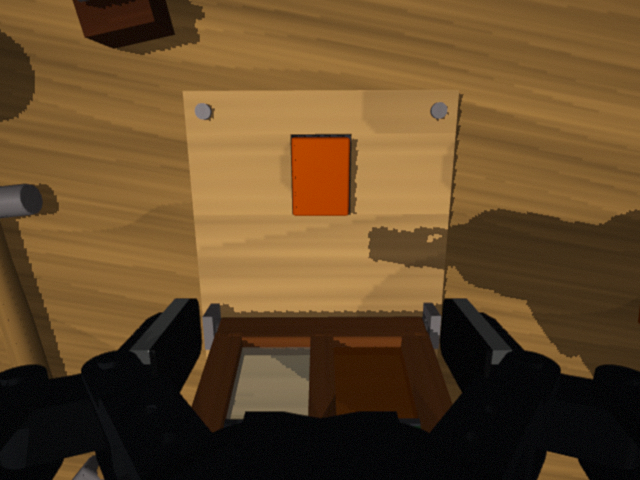

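The wrist view shows the pad in the pocket (291–351, 135–215). It sits within 0.2 mm of the measured pocket centre and is square. Next I'll flip the prop with closed fingers.

```bash
cat >> h.py <<'E'
yw=np.radians(10.2);U=np.array([np.cos(yw),np.sin(yw),0]);V=np.array([-np.sin(yw),np.cos(yw),0])
B=np.array([.625,.1713,0])-.126*U
def at(a,b,z): return B+a*U+b*V+[0,0,z]
E
cat > s6.py <<'E'
from h import *
p=state()["eef_pos"];line_to([*p[:2],.42],.25)
grab();R=down(yw)
line_to(at(-.088,.005,.42),.2,ori=R);line_to(at(-.088,.005,.293),.15)
e=state();print(e["eef_pos"],e["time"])
print(line_to(at(-.03,.005,.293),.08,max_force=15));print(state()["ft_force"]-e["ft_force"])
print(line_to(at(.115,.005,.25),.1,max_force=15));s=state();print(s["ft_force"]-e["ft_force"],s["eef_pos"],s["time"])
pause(.3)
line_to(at(.115,.005,.4),.25)
for n in("scene","top"):cv2.imwrite(f"pics/{n}1.png",snapshot(n)[:,:,::-1])
a=cv2.imread("pics/scene1.png")[130:310,290:460];cv2.imwrite("pics/c2.png",cv2.resize(a,None,fx=3,fy=3,interpolation=2))
print(state()["time"])
E
python3 s6.py
```

```text
[0.41399772 0.1385475  0.29344742] 15.8
False
[-0.87845436 -0.17899766  0.44097831]
False
[-0.36630007  0.70132809 -0.77148082] [0.61295907 0.17425856 0.25035933] 18.3333
19.4833
```

View pics/c2.png

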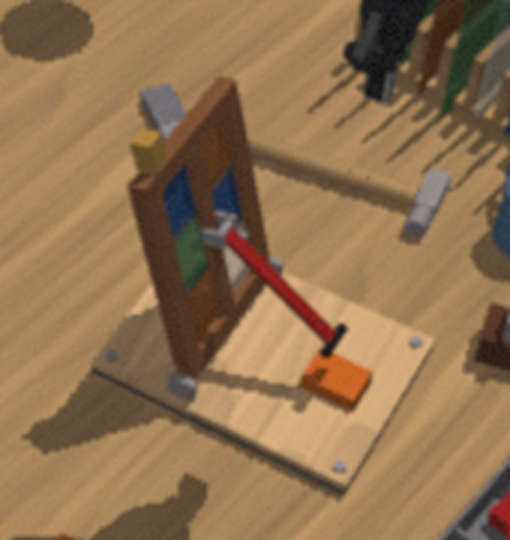

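The prop is fully down, with the bar at about (335,338) in the crop just above the seated pad at (337,380). The brass hub is at crop (148,152). I'll pinch the hub along the tilted frame axis and bring the frame upright.

```bash
cat > s7.py <<'E'
from h import *
def fr(t): 
    n=U*np.sin(t)+[0,0,np.cos(t)]; x=U*np.cos(t)-[0,0,np.sin(t)]
    return n,np.array([x,-V,-n]).T
def hub(t): return at(0,-.055,.03)+.272*fr(t)[0]
print(proj(hub(-.244),pose("scene")),"seen ~339,181")
t=-.244;n,R=fr(t);d=-.010
open_gripper();line_to(at(0,-.055,.43),.25)
line_to(hub(t)+.09*n,.2,ori=R);e=state()
print(line_to(hub(t)+d*n,.08,max_force=10),state()["eef_pos"]-hub(t))
grab();s=state();print(s["gripper_width"],s["grip_force"],s["ft_force"]-e["ft_force"])
if .015<s["gripper_width"]<.03:
    for t in(-.18,-.12,-.06,0):
        n,R=fr(t);print(t,line_to(hub(t)+d*n,.06,ori=R,max_force=30))
    pause(.4);s=state();print(s["eef_pos"]-hub(0),s["gripper_width"],s["grip_force"],s["ft_force"]-e["ft_force"])
cv2.imwrite("pics/scene2.png",snapshot("scene")[:,:,::-1])
a=cv2.imread("pics/scene2.png")[110:310,290:460];cv2.imwrite("pics/c3.png",cv2.resize(a,None,fx=3,fy=3,interpolation=2))
print(state()["time"])
E
python3 s7.py
```

```text
[[339.62480922 180.43055754]] seen ~339,181
False [ 0.00251114  0.00046351 -0.00928565]
0.02086102167141151 59.340707659721375 [-2.05932867 -6.64473328  6.78208975]
-0.18 False
-0.12 False
-0.06 False
0 False
[ 0.00029282 -0.0008681  -0.00939699] 0.020803458042329998 60.10345280170441 [-2.01007987 -5.20390046  9.90702923]
25.7167
```

View pics/c3.png

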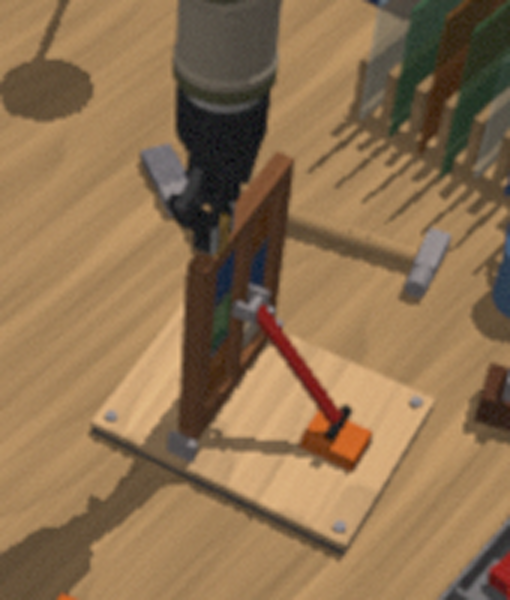

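The frame is upright in the gripper, the foot bar (crop 340,420) hangs above the pad, and the pad is still seated. I'm handing it in.

```bash
python3 -c "
from cell import *
print(hand_in())"
```

```text
the job is handed in; nothing more can be done
None
```

I handed the job in at about 26 s of the 72 s limit, with the pad seated, the prop fully down and the frame held upright by the gripper; the hand-in call gave no verdict.

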